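# Close and latch the access hatch of a controller box

## Task

The access hatch on top of the grey controller box stands ajar. Press it down shut on its sprung seal, and while holding it down turn its wing knob clockwise (seen from above) until you feel the hidden tongue come up against its stop behind the frame edge; stop there without forcing it, then let go so that the hatch stays latched. Press firmly but not hard, and leave the things lying around the box where they are.

Things in the scene. Friction and masses are not known exactly. Their poses are not given: they have to be found in the camera images.
- housing: Grey sheet-metal controller box, 240 (x) x 200 (y) x 80 mm high, fixed to the bench. Origin: centre of its underside on the bench; its x axis points to the hinge side (away from the robot), y to the left, z up. The opening in its top is covered by the hatch.
- hatch (a joint): Hatch hinge, rad: 0 shut, grows as the front lifts. Axis along housing y at x +100, z 82 mm. Stiff: stays where left (2.5 N at the knob moves it). A rubber seal 8 mm proud at the front edge pushes back below 0.038 rad; fully down takes about 14 N at the knob. Let go unlatched it springs to about 0.027, latched it rests at about 0.01. Keep the push at the knob under 30 N.
- panel: The hatch: aluminium plate 212 (x) x 170 (y) x 4 mm. Origin on the hinge axis in mid-thickness; x and y as the housing's when shut; the plate runs from x = -4 to x = -216 mm. The wing knob's axis passes through x = -166 mm, y = 0, along the plate's z.
- knob (a joint): Turn of the wing knob, rad: 0 = wing parallel to the front edge, grows clockwise seen from above; starts between 0 and 0.2. Friction about 0.05 N m. The hidden tongue meets its stop at a knob angle anywhere between 1.0 and 1.5, different each time, because it is clamped on its spindle up to 0.25 rad off the wing's direction.
- wing: Black wing knob: round foot 28 mm across, 8 mm high, on it an upright flat wing 46 mm long (own y), 10 mm thick (own x), 8 to 42 mm above the hatch. Origin on the knob axis at the hatch's upper face; z up along the axis. Below the hatch it carries a steel tongue 10 mm wide, 5 mm thick, reaching 35 mm from the axis roughly along own -y; it can't be seen when shut.
- wing_grip (a point): Centre of the grip region of the wing, on the knob axis, 31 mm above the hatch's upper face (11 mm below the wing's top); axes as wing.
- edge: Front frame edge of the opening, a 30 (x) x 200 (y) x 4 mm strip; the hatch shuts on it, the tongue hooks under it. Origin: centre of its upper face; axes as the housing's. Inner side 24 mm in front of the knob axis. The tongue passes under it only while the hatch is held within 1.5 mm of shut, else it jams against its side. More than 25 N from hatch or tongue damages it.
- stop: Sprung stop pin, 8 mm across, 12 mm long, hanging from the underside of the frame edge (origin at its upper end), hidden when shut. The tongue's side meets it about 30 mm from the knob axis; it yields 1 mm per 4 N, so the torque at the knob rises by about 0.036 N m per 0.01 rad. 4 to 6 N (0.12 to 0.18 N m) is a firm stop; more than 12 N (0.36 N m) is forcing it.
- screwdriver_b: Screwdriver, 152 mm long, lying to the right of the box; origin under its middle. Not to be moved.
- hex_key_set: Folding hex key set, 90 x 26 x 22 mm, lying to the left of the box; origin under its middle. Not to be moved.
- sample_jar_b: White sample jar with a screw cap, 40 mm across, 70 mm high, standing to the left of the box; origin under its middle. Not to be moved.

How it is judged:
By the outcome, as a careful person would: the job done as asked, in the order asked, and still so for the second after the job is handed in, with the robot touching nothing.
It also fails if it takes over 72 s, if anything falls off the work surface, if the arm or the gripper's body presses on something with over 40 N, if the wrist force passes 120 N, or if a joint passes its speed limit or range.

## Robot

A 7-joint arm with a two-finger parallel gripper is mounted at the origin on a cart in front of the work surface, level with it; the furniture and walls round the work are solid. World frame = base frame: x ahead of the robot, y to its left, z up, the work surface at z = 0. Lengths are in m, angles in rad, forces in N, time in s.
With the tool pointing down it reaches from about 0.425 to 1.025 m from the base axis. Payload 3.6 kg.
Tool frame: the origin (TCP) lies on the centre line of the jaws, within the pads' length; the fingertips stand 25 mm ahead of it and the grasp point (between the pads) lies 6 mm ahead of it; z points along the fingers, y is the line along which they close (so a half turn about z gives the same grasp; the last joint's range is limited). The gripper opens to 85 mm and grips with 20 to 120 N. Pads are 22 mm wide; open, the fingers measure 114 mm over their backs; the gripper's body (76 mm by 85 mm) begins 54 mm behind the grasp point. The pads swing forward as they close: fully open they stand 13 mm farther back than shut.
Start: joints at [1.097, 0.591, 0.048, 1.609, -0.033, 0.943, -0.034], TCP at [0.269, -0.673, 0.256] pointing down, gripper open.
Joint ranges: [-2.69, 2.69], [-0.47, 2.24], [-1.27, 1.36], [0.19, 2.51], [-1.53, 4.68], [0.08, 2.07], [-3.09, 3.09]. Speed limits (rad/s): [2.57, 2.57, 3.14, 3.14, 3.14, 3.14, 3.14].

## Interface

Orientations are given as a 3x3 rotation matrix whose columns are the frame's x, y, z axes.
In Python, from workcell import state, cams, robot gives the robot as it stands. The module is installed in compiled form; this text tells all that it offers.
- The arm moves only by the tool step_arm, never from a script. Its argument "steps" is a list that holds one entry, the list of rows, each a list of 6 numbers: the shift along the tool's x, y, z in m, then the turn, a rotation vector about the tool's x, y, z in degrees. A call has 1 to 10 rows; each row shifts and turns the commanded pose from where the row before left it, along the tool's axes as they then stand; what a row does not reach is not made up. A row lasts 1/12 s, in which the tool goes at most 41.7 mm and 7.16 degrees, less where a joint would pass 70% of its speed; a pose out of reach is approached as far as the arm can. A call is refused whole if a number of a shift passes 0.0417 or a number of a turn 7.16, either way. A call with a gripper value outside its range is refused whole. "fingers" is the gripper's target within -1 to 1 (shut at 1, half-way at 0, fully open at -1), set as the call begins (left out, the last holds). The fingers move at their own pace and stop on an object; "newtons" is the grip in N (left out, the last holds). Time passes only in rows, so rows that do not move let the fingers close. It gives the time, the measured TCP pose, the force, the opening and the grip force at its end, in the units of the state.
- state(): the state, without advancing time (a new reading comes with each control period).
- cams.read_camera(name): name is "scene" or "top" or "wrist"; returns a dict with "pixels" (420x560x3 uint8, red, green, blue), "intrinsics" (3x3 intrinsics, pixels), "origin" and "orientation" of the camera in the world. Camera axes: x right, y down, z forward; pixel columns grow to the right and rows downward; lengths in m; the calibration is good to about 2 mm. A picture is of the moment at which its call begins. There is no depth.
- robot.hand_in(): hands the job in; it is judged then, once.
The state is a dict: "time": time; "joint_positions": joint angles; "joint_velocities": joint speeds; "joint_torque": joint torques, N m; "position": TCP position; "tcp_rot": TCP orientation; "force": force on the tool from outside, world axes, zero at the start; "torque": the same for the moment, N m; "width": opening from 0.0 (shut) to 1.0 (fully open); "gripper_force": force on a finger pad.
Only numpy, scipy, OpenCV 4.12 (cv2) and the standard library are available. Lean on these libraries where they do the work, as an engineer would, in place of code of your own. Each camera call takes 0.05 s, during which the arm holds its last target. There are 200 camera calls.

## Working session

There is one attempt and no reset: what is moved stays moved. The work goes in short steps, Python scripts to look and compute and a tool call to move; the robot and the scene stay as the last step left them, time stands still between calls to the robot, and variables do not carry over. Pictures are saved under pics/ and viewed, at most 10 in all, crops included, and the job is handed in when it is done.

Besides the shell and the picture viewer there is one more tool, called after ">>>" by a JSON object that holds its "fn" and its "kwargs", one argument or row to a line. step_arm: Moves the arm, as the interface text tells. Its arguments: {"type":"object","properties":{"steps":{"type":"array","items":{"type":"array","items":{"type":"array","items":{"type":"number"}}}},"fingers":{"type":"number"},"newtons":{"type":"number"}},"required":["steps"]}

```bash
mkdir -p pics
python3 - <<'E'
from workcell import state,cams
import cv2,numpy as np
s=state();print({k:np.round(v,3).tolist() for k,v in s.items()})
for n in("scene","top"):
    c=cams.read_camera(n);cv2.imwrite(f"pics/{n}0.png",c["pixels"][:,:,::-1]);print(n,c["intrinsics"],c["origin"],np.round(c["orientation"],4))
E
```

```text
{'time': 0.0, 'joint_positions': [1.097, 0.592, 0.048, 1.61, -0.033, 0.943, -0.034], 'joint_velocities': [-0.001, 0.001, 0.0, -0.0, -0.002, -0.001, -0.0], 'joint_torque': [-0.0, -54.869, 1.546, -19.812, 0.009, 0.009, -0.0], 'position': [0.268, -0.673, 0.255], 'tcp_rot': [[0.929, 0.371, -0.001], [0.371, -0.929, 0.002], [-0.0, -0.002, -1.0]], 'force': [-0.052, 0.366, 0.33], 'torque': [0.017, 0.054, -0.028], 'gripper_force': 0.0, 'width': 1.004}
scene [[395.39307826   0.         284.19028696]
 [  0.         395.39307826 205.18164506]
 [  0.           0.           1.        ]] [ 0.18270353 -0.34766653  0.73442155] [[ 0.7873 -0.4562  0.4148]
 [-0.6165 -0.5845  0.5274]
 [ 0.0019 -0.671  -0.7415]]
top [[483.26748554   0.         275.11366452]
 [  0.         483.26748554 205.02092584]
 [  0.           0.           1.        ]] [0.38890207 0.13137728 0.97484282] [[-6.500e-03 -9.845e-01  1.751e-01]
 [-9.993e-01 -3.000e-04 -3.840e-02]
 [ 3.790e-02 -1.752e-01 -9.838e-01]]
```

View pics/scene0.png

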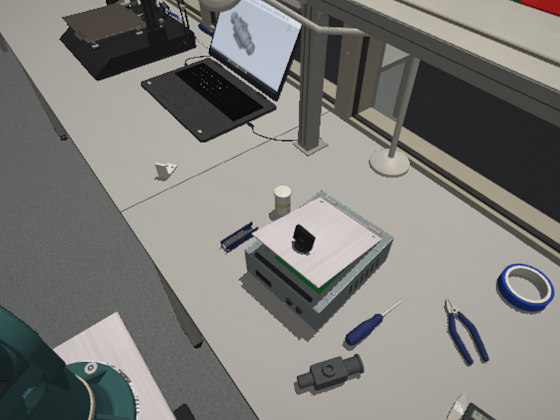

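View pics/top0.png

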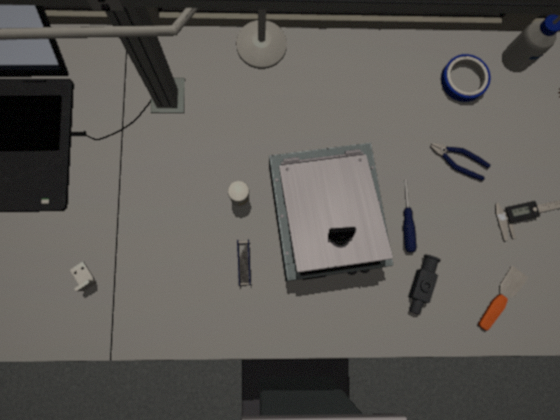

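The top view shows the box centred near (330,212), the knob near (342,233), the hex set at (245,262), the jar at (238,190) and the screwdriver at (408,225). I'll enlarge both crops.

Run:
```python
import cv2,numpy as np
a=cv2.imread("pics/top0.png")[135:290,255:405];b=cv2.imread("pics/scene0.png")[180:330,235:400]
f=lambda i:cv2.resize(np.clip(i.astype(float)*1.4,0,255).astype('uint8'),(400,600 if 0 else int(400*i.shape[0]/i.shape[1])),interpolation=cv2.INTER_CUBIC)
A,B=f(a),f(b);o=np.zeros((420,800,3),'uint8');o[:A.shape[0],:400]=A[:420];o[:B.shape[0],400:]=B[:420]
print(A.shape,B.shape);cv2.imwrite("pics/zoom0.png",o)
```

```text
(413, 400, 3) (363, 400, 3)
```

View pics/zoom0.png

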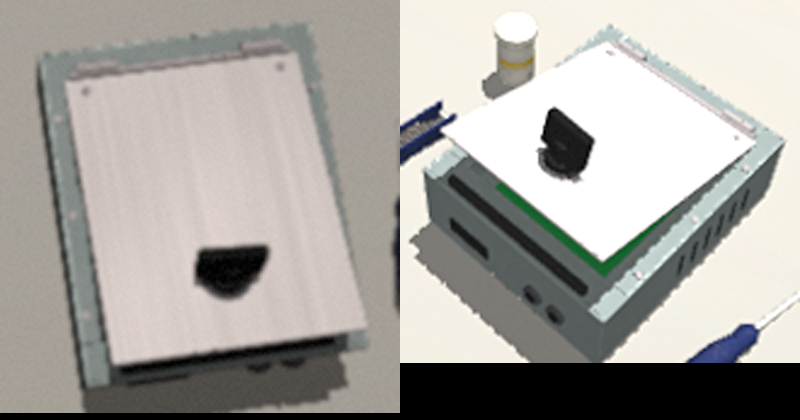

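The zoom shows the panel corners clearly in both views. The wing lies roughly along the front edge, with its top ends near zoom (197,250)/(268,247) in the top view and (550,109)/(593,141) in the scene view. Next I triangulate them.

```bash
cat > h.py <<'E'
import cv2,numpy as np
from workcell import state,cams
from scipy.spatial.transform import Rotation as R
def P(c):
    Rt=np.array(c["orientation"]).T
    return np.array(c["intrinsics"])@np.c_[Rt,-Rt@np.array(c["origin"])]
def tri(Pa,Pb,a,b):
    X=cv2.triangulatePoints(Pa,Pb,np.array(a,float).T,np.array(b,float).T);return (X[:3]/X[3]).T
def proj(P,X):
    x=np.c_[X,np.ones(len(X))]@P.T;return x[:,:2]/x[:,2:]
def ray(c,uv,z):
    d=np.array(c["orientation"])@np.linalg.inv(c["intrinsics"])@[uv[0],uv[1],1];o=np.array(c["origin"]);return o+d*(z-o[2])/d[2]
E
cat > m.py <<'E'
from h import *
ct=cams.read_camera("top");cs=cams.read_camera("scene")
t=np.array([(66,82),(298,53),(367,328),(113,364),(197,250),(268,247)])*150/400+[255,135]-.3
s=np.array([(607,42),(753,145),(602,260),(443,132),(550,109),(593,141)])*165/400.-[165,0]+[235,180]-.3
def sub(c,p):
    g=cv2.cvtColor(c["pixels"],cv2.COLOR_RGB2GRAY);q=p[:4].astype('float32').reshape(-1,1,2).copy()
    q=cv2.cornerSubPix(g,q,(3,3),(-1,-1),(3,30,.01)).reshape(-1,2);print(np.round(np.c_[p[:4],q],1).tolist());d=np.linalg.norm(q-p[:4],axis=1)<3
    p=p.copy();p[:4][d]=q[d];return p
t=sub(ct,t);s=sub(cs,s);Pt,Ps=P(ct),P(cs)
X=tri(Pt,Ps,t,s);print(np.round(X,4));print("reproj",np.round(proj(Pt,X)-t,1).tolist(),np.round(proj(Ps,X)-s,1).tolist())
M=np.array([(-.004,.085,.002),(-.004,-.085,.002),(-.216,-.085,.002),(-.216,.085,.002)])
r,e=R.align_vectors(X[:4]-X[:4].mean(0),M-M.mean(0));o=X[:4].mean(0)-r.apply(M.mean(0))
print("rms",e,"hinge",o,"R",np.round(r.as_matrix(),3),"yaw,pitch,roll",r.as_euler('ZYX'))
print("knob foot",o+r.apply([-.166,0,.002]),"grip",o+r.apply([-.166,0,.033]),"top",o+r.apply([-.166,0,.044]))
w=r.inv().apply(X[4:]-o);print("wing in panel",w)
for z,uv in((.08,(40,57)),(.08,(305,24))): print("housing back corner",ray(ct,np.array(uv)*.375+[255,135],z))
E
python3 m.py
```

```text
[[279.4, 165.4, 279.2, 164.9], [366.4, 154.6, 365.3, 153.9], [392.3, 257.7, 391.6, 257.6], [297.1, 271.2, 297.0, 271.6]]
[[320.1, 197.0, 319.8, 197.2], [380.3, 239.5, 381.4, 238.5], [318.0, 287.0, 318.0, 287.7], [252.4, 234.2, 251.2, 232.6]]
[[ 0.6266  0.0878  0.08  ]
 [ 0.6492 -0.0792  0.0799]
 [ 0.446  -0.106   0.1318]
 [ 0.4224  0.0613  0.1365]
 [ 0.4932  0.0085  0.1587]
 [ 0.4955 -0.0371  0.1625]]
reproj [[0.2, -0.3], [0.2, -0.4], [0.2, -0.4], [0.2, -0.5], [-0.1, 0.2], [0.2, -0.3]] [[-0.5, 0.1], [-0.6, 0.2], [-0.7, 0.2], [-0.7, 0.1], [0.3, -0.1], [-0.5, 0.1]]
rms 0.0030441651537835525 hinge [0.64093442 0.00519389 0.07706651] R [[ 0.958 -0.131  0.255]
 [ 0.13   0.991  0.021]
 [-0.255  0.013  0.967]] yaw,pitch,roll [0.13442486 0.25795657 0.01325228]
knob foot [ 0.48238394 -0.0162753   0.12134765] grip [ 0.49027523 -0.01562262  0.15131932] top [ 0.49307536 -0.01539103  0.16195444]
wing in panel [[-0.16194326  0.02363207  0.04134729]
 [-0.16666512 -0.02183651  0.04467578]]
housing back corner [0.6428033  0.10564101 0.08      ]
housing back corner [ 0.66845964 -0.08736113  0.08      ]
```

>>> {"fn": "step_arm", "kwargs": {
  "steps": [
    [[0.0226, -0.0263, 0, 0, 0, 0], [0.0226, -0.0263, 0, 0, 0, 0], [0.0226, -0.0263, 0, 0, 0, 0], [0.0226, -0.0263, 0, 0, 0, 0], [0.0226, -0.0263, 0, 0, 0, 0], [0.0226, -0.0263, 0, 0, 0, 0], [0.0226, -0.0263, 0, 0, 0, 0], [0.0226, -0.0263, 0, 0, 0, 0], [0.0226, -0.0263, 0, 0, 0, 0], [0.0226, -0.0263, 0, 0, 0, 0]]
  ],
  "fingers": 1,
  "newtons": 40
}}

```text
time: 1.03
position: [0.3814, -0.3436, 0.2564]
tcp_rot: [[0.929, 0.371, 0.0], [0.371, -0.929, -0.0], [0.0, 0.0, -1.0]]
force: [0.6, -0.0, -0.2]
width: -0.003
gripper_force: 0.0
```

>>> {"fn": "step_arm", "kwargs": {
  "steps": [
    [[0.0226, -0.0263, 0, 0, 0, 0], [0.0226, -0.0263, 0, 0, 0, 0], [0.0226, -0.0263, 0, 0, 0, 0], [0.0226, -0.0263, 0, 0, 0, 0], [0.0226, -0.0263, 0, 0, 0, 0], [0.0226, -0.0263, 0, 0, 0, 0], [0.0226, -0.0263, 0, 0, 0, 0], [0.0226, -0.0263, 0, 0, 0, 0], [0.0226, -0.0263, 0, 0, 0, 0], [0.0226, -0.0263, 0, 0, 0, 0]]
  ]
}}

```text
time: 1.87
position: [0.4938, -0.0156, 0.2564]
tcp_rot: [[0.929, 0.371, 0.0], [0.371, -0.929, -0.0], [0.0, 0.0, -1.0]]
force: [-0.3, -0.6, 0.6]
width: -0.001
gripper_force: 0.0
```

>>> {"fn": "step_arm", "kwargs": {
  "steps": [
    [[0, 0, 0, 0, 0, -7], [0, 0, 0, 0, 0, -7], [0, 0, 0, 0, 0, -7], [0, 0, 0, 0, 0, -7], [0, 0, 0, 0, 0, -7], [0, 0, 0, 0, 0, -7], [0, 0, 0, 0, 0, -7], [0, 0, 0, 0, 0, -7], [0, 0, 0, 0, 0, -7], [0, 0, 0, 0, 0, -7]]
  ]
}}

```text
time: 2.7
position: [0.4935, -0.0173, 0.2563]
tcp_rot: [[-0.037, 0.999, -0.0], [0.999, 0.037, -0.0], [-0.0, -0.0, -1.0]]
force: [0.1, -0.1, -0.1]
width: 0.001
gripper_force: 0.0
```

>>> {"fn": "step_arm", "kwargs": {
  "steps": [
    [[0, 0, 0.015, 0, 0, 0], [0, 0, 0.015, 0, 0, 0], [0, 0, 0.015, 0, 0, 0], [0, 0, 0.011, 0, 0, 0], [0, 0, 0.004, 0, 0, 0], [0, 0, 0.002, 0, 0, 0], [0, 0, 0.002, 0, 0, 0]]
  ]
}}

```text
time: 3.28
position: [0.4937, -0.0173, 0.1924]
tcp_rot: [[-0.031, 1.0, -0.0], [1.0, 0.031, -0.0], [-0.0, -0.0, -1.0]]
force: [-0.0, -0.8, 1.2]
width: -0.005
gripper_force: 0.5
```

>>> {"fn": "step_arm", "kwargs": {
  "steps": [
    [[0, 0, 0.002, 0, 0, 0], [0, 0, 0.002, 0, 0, 0], [0, 0, 0.002, 0, 0, 0], [0, 0, 0, 0, 0, 0]]
  ]
}}

```text
time: 3.62
position: [0.4937, -0.0173, 0.1863]
tcp_rot: [[-0.031, 1.0, 0.0], [1.0, 0.031, -0.0], [-0.0, 0.0, -1.0]]
force: [-1.0, 0.8, -0.4]
width: -0.001
gripper_force: 0.1
```

>>> {"fn": "step_arm", "kwargs": {
  "steps": [
    [[0, 0, 0.002, 0, 0, 0], [0, -0.0005, 0.002, 0, 0, 0], [0, -0.0005, 0.002, 0, 0, 0], [0, 0, 0, 0, 0, 0]]
  ]
}}

```text
time: 3.95
position: [0.4923, -0.0173, 0.1799]
tcp_rot: [[-0.031, 1.0, -0.001], [1.0, 0.031, -0.0], [-0.0, -0.001, -1.0]]
force: [-0.8, -0.7, 0.8]
width: 0.002
gripper_force: 0.0
```

>>> {"fn": "step_arm", "kwargs": {
  "steps": [
    [[0, -0.001, 0.002, 0, 0, 0], [0, -0.001, 0.002, 0, 0, 0], [0, -0.001, 0.002, 0, 0, 0], [0, 0, 0, 0, 0, 0]]
  ]
}}

```text
time: 4.28
position: [0.4893, -0.0174, 0.1739]
tcp_rot: [[-0.031, 1.0, -0.001], [1.0, 0.031, 0.0], [0.0, -0.001, -1.0]]
force: [-1.1, -0.4, -0.1]
width: 0.002
gripper_force: 0.0
```

Run:
```python
from h import *
c=cams.read_camera("scene")["pixels"][150:330,220:420,::-1]
w=cams.read_camera("wrist")["pixels"][:,:,::-1]
o=np.zeros((360,800,3),'uint8');o[:,:400]=cv2.resize(c,(400,360),interpolation=2);o[:300,400:]=cv2.resize(w,(400,300))
cv2.imwrite("pics/push1.png",o)
```

```text
(no output)
```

View pics/push1.png

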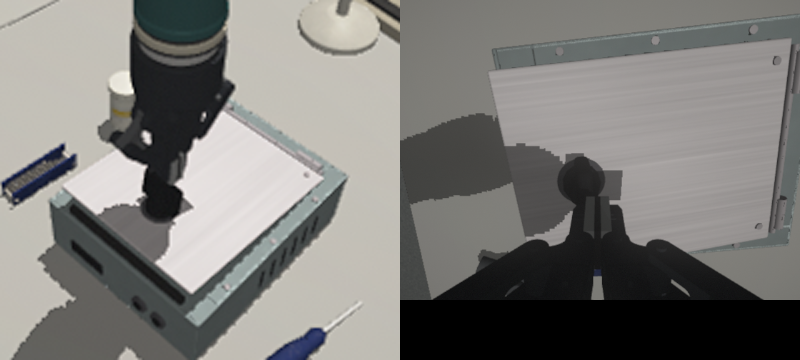

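The scene crop shows the fingertips on the wing top near (165,190). The hatch has clearly come down, so I continue along the arc.

>>> {"fn": "step_arm", "kwargs": {
  "steps": [
    [[0, -0.001, 0.002, 0, 0, 0], [0, -0.001, 0.002, 0, 0, 0], [0, -0.001, 0.002, 0, 0, 0], [0, -0.001, 0.002, 0, 0, 0], [0, 0, 0, 0, 0, 0]]
  ]
}}

```text
time: 4.8
position: [0.485, -0.0175, 0.1659]
tcp_rot: [[-0.031, 1.0, -0.001], [1.0, 0.031, -0.0], [0.0, -0.001, -1.0]]
force: [-0.2, -0.2, 0.3]
width: -0.003
gripper_force: 0.0
```

>>> {"fn": "step_arm", "kwargs": {
  "steps": [
    [[0, -0.001, 0.002, 0, 0, 0], [0, -0.001, 0.002, 0, 0, 0], [0, -0.001, 0.002, 0, 0, 0], [0, 0, 0, 0, 0, 0], [0, 0, 0, 0, 0, 0]]
  ]
}}

```text
time: 5.22
position: [0.4821, -0.0176, 0.16]
tcp_rot: [[-0.031, 1.0, -0.001], [1.0, 0.031, -0.0], [-0.0, -0.001, -1.0]]
force: [0.0, -0.8, 0.7]
width: -0.004
gripper_force: 0.0
```

Run:
```python
from h import *
c=cams.read_camera("scene")["pixels"][180:330,235:400,::-1]
w=cams.read_camera("wrist")["pixels"][150:420,80:440,::-1]
o=np.zeros((364,800,3),'uint8');o[:,:400]=cv2.resize(c,(400,364),interpolation=2);o[:300,400:]=cv2.resize(w,(400,300))
cv2.imwrite("pics/push2.png",o);print(state()["force"],state()["torque"])
```

```text
[ 0.94089516 -0.50772296  0.0162974 ] [ 0.06073827  0.0173422  -0.02112535]
```

View pics/push2.png

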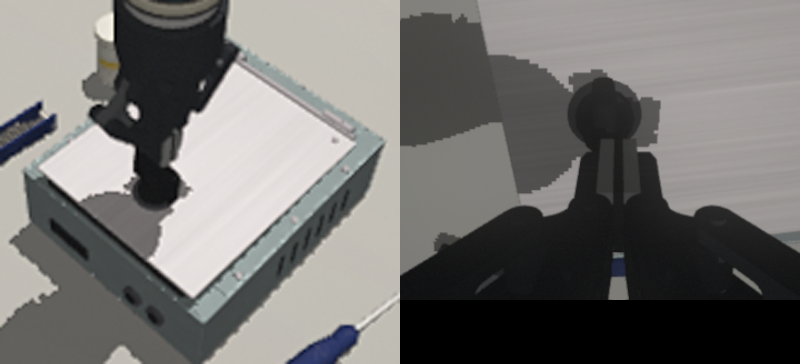

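The hatch is nearly down and the wing sits under the tips at about (155,185), so I keep pressing.

>>> {"fn": "step_arm", "kwargs": {
  "steps": [
    [[0, -0.0005, 0.002, 0, 0, 0], [0, -0.0005, 0.002, 0, 0, 0], [0, 0, 0, 0, 0, 0]]
  ]
}}

```text
time: 5.57
position: [0.4815, -0.0177, 0.1561]
tcp_rot: [[-0.031, 1.0, -0.0], [1.0, 0.031, -0.0], [-0.0, -0.0, -1.0]]
force: [-0.1, -1.3, 1.0]
width: -0.0
gripper_force: 0.1
```

>>> {"fn": "step_arm", "kwargs": {
  "steps": [
    [[0, -0.0005, 0.001, 0, 0, 0], [0, -0.0005, 0.001, 0, 0, 0], [0, 0, 0, 0, 0, 0]]
  ]
}}

```text
time: 5.82
position: [0.481, -0.0177, 0.1546]
tcp_rot: [[-0.031, 1.0, 0.001], [1.0, 0.031, -0.0], [-0.0, 0.001, -1.0]]
force: [-0.7, -0.6, 4.1]
width: -0.005
gripper_force: 1.8
```

>>> {"fn": "step_arm", "kwargs": {
  "steps": [
    [[0, 0, -0.005, 0, 0, 0], [0, 0, -0.015, 0, 0, 0], [0, 0, -0.025, 0, 0, 0], [0, 0, -0.03, 0, 0, 0], [0, 0, -0.03, 0, 0, 0], [0, -0.03, 0, 0, 0, 0], [0, -0.035, 0, 0, 0, 0], [0, 0, 0, 0, 0, 0]]
  ],
  "fingers": -1
}}

```text
time: 6.48
position: [0.4067, -0.0205, 0.2583]
tcp_rot: [[-0.031, 0.999, -0.01], [1.0, 0.031, -0.003], [-0.003, -0.01, -1.0]]
force: [-1.3, 0.3, -1.3]
width: 1.001
gripper_force: 0.0
```

Run:
```python
from h import *
o=np.zeros((600,800,3),'uint8')
a=cams.read_camera("top")["pixels"];b=cams.read_camera("scene")["pixels"];w=cams.read_camera("wrist")["pixels"]
for n,i in(("t1",a),("s1",b),("w1",w)):cv2.imwrite(f"pics/{n}.png",i[:,:,::-1])
f=lambda i,s:cv2.resize(cv2.convertScaleAbs(i[:,:,::-1],alpha=1.3),s,interpolation=2)
o[:300,:400]=f(a[205:280,290:390],(400,300));o[:300,400:]=f(b[200:275,265:365],(400,300));o[300:,:400]=f(w,(400,300));o[300:,400:]=f(a[135:285,230:430],(400,300))
cv2.imwrite("pics/v3.png",o)
```

```text
(no output)
```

View pics/v3.png

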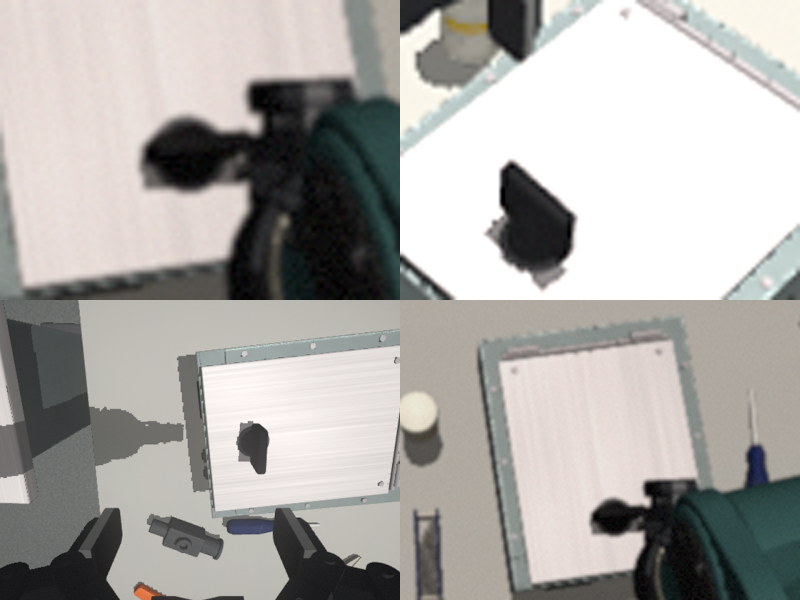

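The wing is visible in the scene crop (top edge about (511,162)–(574,215)) and in the wrist view (about (255,447)). The hatch is down to its sprung rest. I'll overlay the predicted wing corners to check.

```bash
cat > ov.py <<'E'
from h import *
import sys
hx,hy,yaw,th,k=map(float,sys.argv[1:6])
r=R.from_euler('ZYX',[yaw,th,0])
L=np.array([(x,y,z) for z in(.008,.042) for x,y in((-.005,-.023),(-.005,.023),(.005,.023),(.005,-.023))])
foot=np.array([(.014*np.cos(a),.014*np.sin(a),0) for a in np.linspace(0,6.28,16)])
T=lambda X:r.apply(R.from_euler('z',-k).apply(X)+[-.166,0,.002])+[hx,hy,.082]
pan=r.apply([(-.004,.085,.002),(-.004,-.085,.002),(-.216,-.085,.002),(-.216,.085,.002)])+[hx,hy,.082]
print("grip",T([(0,0,.031)]),"foot",T([(0,0,0)]))
o=np.zeros((500,800,3),'uint8')
for j,(n,u,v) in enumerate((("scene",255,190),("wrist",320,150))):
    c=cams.read_camera(n);i=cv2.resize(c["pixels"][v:v+100,u:u+80,::-1],(400,500),interpolation=2)
    p=lambda X:(proj(P(c),X)-[u,v]+.5)*5
    W=p(T(L)).astype(int)
    for q in(W[4:],): cv2.polylines(i,[q],True,(0,255,0),1)
    cv2.polylines(i,[W[:4]],True,(255,0,0),1);cv2.polylines(i,[p(T(foot)).astype(int)],True,(0,0,255),1);cv2.polylines(i,[p(pan).astype(int)],True,(0,200,255),1)
    o[:,j*400:j*400+400]=i;print(n,np.round(c["origin"],3))
cv2.imwrite(sys.argv[6],o)
E
python3 ov.py .641 .005 .134 .027 .1 pics/ov1.png
```

```text
grip [[ 0.47743099 -0.01705039  0.11946943]] foot [[ 0.47660159 -0.01716219  0.08848073]]
scene [ 0.183 -0.348  0.734]
wrist [0.413 0.065 0.376]
```

View pics/ov1.png

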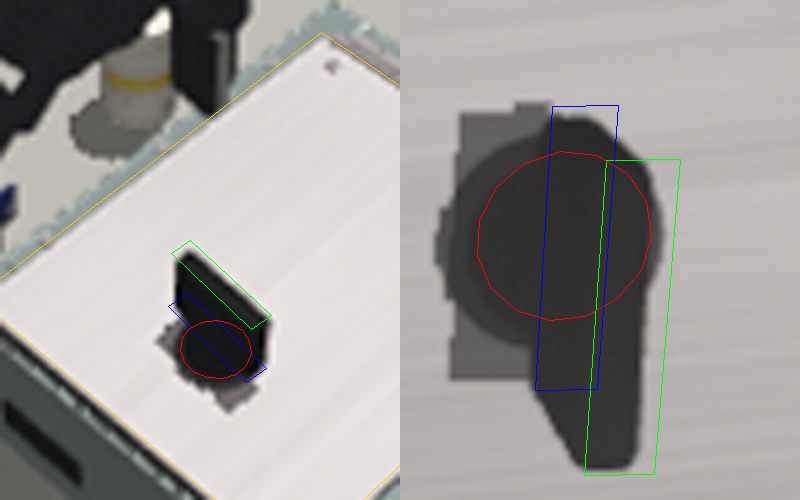

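The overlay shows the estimate good to about 2–3 mm: the real wing lies slightly further toward −x, and the knob angle is about 0.07. I move over it.

>>> {"fn": "step_arm", "kwargs": {
  "steps": [
    [[0, 0.03, 0, 0, 0, -1], [0, 0.035, 0, 0, 0, 0], [0, 0, 0.03, 0, 0, 0], [0, 0, 0.03, 0, 0, 0], [0, 0, 0, 0, 0, 0], [0, 0, 0, 0, 0, 0]]
  ]
}}

```text
time: 7.23
position: [0.4801, -0.0168, 0.198]
tcp_rot: [[-0.049, 0.999, -0.004], [0.999, 0.049, 0.0], [0.001, -0.004, -1.0]]
force: [1.0, -0.6, 0.6]
width: 1.003
gripper_force: 0.0
```

>>> {"fn": "step_arm", "kwargs": {
  "steps": [
    [[-0.0005, -0.0045, 0.012, 0, 0, 0], [0, 0, 0.015, 0, 0, 0], [0, 0, 0.015, 0, 0, 0], [0, 0, 0.012, 0, 0, 0], [0, 0, 0.01, 0, 0, 0], [0, 0, 0.005, 0, 0, 0], [0, 0, 0.003, 0, 0, 0], [0, 0, 0, 0, 0, 0]]
  ]
}}

```text
time: 7.9
position: [0.4764, -0.0177, 0.1275]
tcp_rot: [[-0.048, 0.999, 0.0], [0.999, 0.048, -0.0], [-0.0, 0.0, -1.0]]
force: [-1.2, 0.3, -0.4]
width: 1.001
gripper_force: 0.0
```

```bash
python3 ov.py .639 .005 .134 .027 .07 pics/ov2.png
```

```text
grip [[ 0.47543099 -0.01705039  0.11946943]] foot [[ 0.47460159 -0.01716219  0.08848073]]
scene [ 0.183 -0.348  0.734]
wrist [0.472 0.067 0.244]
```

View pics/ov2.png

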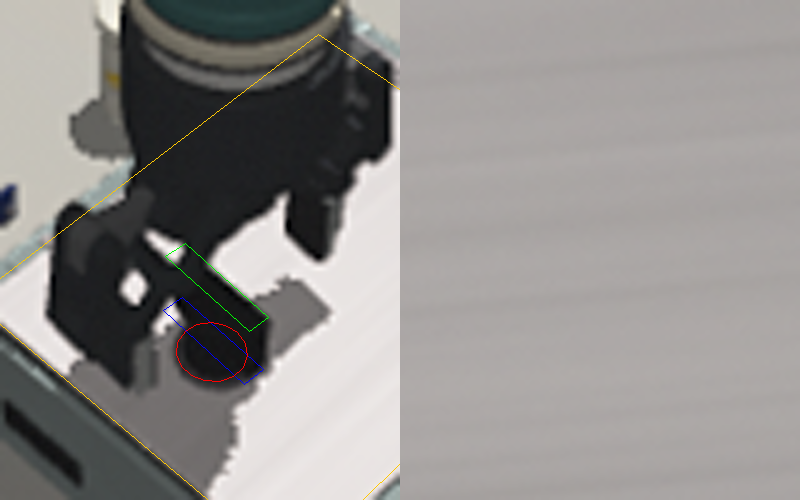

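The open fingers straddle the wing near (220,300). Now I close them.

>>> {"fn": "step_arm", "kwargs": {
  "steps": [
    [[0, 0, 0.001, 0, 0, 0], [0, 0, 0, 0, 0, 0], [0, 0, 0, 0, 0, 0], [0, 0, 0, 0, 0, 0], [0, 0, 0, 0, 0, 0], [0, 0, 0, 0, 0, 0], [0, 0, 0, 0, 0, 0]]
  ],
  "fingers": 1,
  "newtons": 40
}}

```text
time: 8.58
position: [0.4759, -0.0177, 0.1263]
tcp_rot: [[-0.048, 0.999, -0.001], [0.999, 0.048, -0.0], [-0.0, -0.001, -1.0]]
force: [0.7, -0.1, 0.8]
width: 0.108
gripper_force: 44.0
```

```bash
cat > st.py <<'E'
from workcell import state
import numpy as np
s=state()
for k in("time","position","tcp_rot","force","torque","width","gripper_force","joint_positions"):print(k,np.round(s[k],3).tolist())
E
python3 st.py
```

```text
time 8.583
position [0.476, -0.018, 0.126]
tcp_rot [[-0.048, 0.999, -0.001], [0.999, 0.048, -0.0], [-0.0, -0.001, -1.0]]
force [0.711, -0.104, 0.825]
torque [0.023, 0.422, 0.074]
width 0.108
gripper_force 44.003
joint_positions [0.161, 0.515, -0.288, 2.246, 0.349, 0.422, -0.364]
```

>>> {"fn": "step_arm", "kwargs": {
  "steps": [
    [[0, -0.0002, 0.001, 0, 0, 0], [0, -0.0002, 0.001, 0, 0, 0], [0, 0, 0, 0, 0, 0]]
  ],
  "newtons": 60
}}

```text
time: 8.83
position: [0.4757, -0.0178, 0.1244]
tcp_rot: [[-0.048, 0.999, 0.0], [0.999, 0.048, -0.0], [-0.0, 0.0, -1.0]]
force: [-0.3, -0.3, 2.7]
width: 0.103
gripper_force: 63.6
```

>>> {"fn": "step_arm", "kwargs": {
  "steps": [
    [[0, -0.0002, 0.001, 0, 0, 0], [0, -0.0002, 0.0005, 0, 0, 0], [0, 0, 0, 0, 0, 0]]
  ]
}}

```text
time: 9.08
position: [0.4756, -0.0178, 0.1233]
tcp_rot: [[-0.048, 0.999, 0.001], [0.999, 0.048, -0.0], [-0.0, 0.001, -1.0]]
force: [-1.3, -0.6, 7.0]
width: 0.104
gripper_force: 64.1
```

>>> {"fn": "step_arm", "kwargs": {
  "steps": [
    [[0, 0, 0.001, 0, 0, 0], [0, 0, 0.0005, 0, 0, 0], [0, 0, 0, 0, 0, 0]]
  ]
}}

```text
time: 9.33
position: [0.4755, -0.0178, 0.1221]
tcp_rot: [[-0.048, 0.999, 0.001], [0.999, 0.048, -0.001], [-0.001, 0.001, -1.0]]
force: [-3.1, -0.7, 10.8]
width: 0.105
gripper_force: 64.7
```

>>> {"fn": "step_arm", "kwargs": {
  "steps": [
    [[0, 0, 0.0005, 0, 0, 0], [0, 0, 0.0005, 0, 0, 0], [0, 0, 0, 0, 0, 0]]
  ]
}}

```text
time: 9.58
position: [0.4755, -0.0178, 0.1217]
tcp_rot: [[-0.048, 0.999, 0.001], [0.999, 0.048, -0.001], [-0.001, 0.001, -1.0]]
force: [-3.4, 0.1, 17.8]
width: 0.1
gripper_force: 65.8
```

>>> {"fn": "step_arm", "kwargs": {
  "steps": [
    [[0, -0.0003, 0, 0, 0, 0], [0, 0, 0, 0, 0, 0]]
  ]
}}

```text
time: 9.75
position: [0.4755, -0.0178, 0.1217]
tcp_rot: [[-0.048, 0.999, 0.002], [0.999, 0.048, -0.001], [-0.001, 0.002, -1.0]]
force: [-3.3, 0.2, 16.8]
width: 0.104
gripper_force: 65.6
```

```bash
python3 st.py
```

```text
time 9.75
position [0.475, -0.018, 0.122]
tcp_rot [[-0.048, 0.999, 0.002], [0.999, 0.048, -0.001], [-0.001, 0.002, -1.0]]
force [-3.296, 0.21, 16.803]
torque [-0.005, 0.586, -0.003]
width 0.104
gripper_force 65.612
joint_positions [0.153, 0.522, -0.279, 2.251, 0.357, 0.406, -0.371]
```

>>> {"fn": "step_arm", "kwargs": {
  "steps": [
    [[0, 0, 0, 0, 0, 2], [0, 0, 0, 0, 0, 2], [0, 0, 0, 0, 0, 2], [0, 0, 0, 0, 0, 2], [0, 0, 0, 0, 0, 2], [0, 0, 0, 0, 0, 0]]
  ]
}}

```text
time: 10.25
position: [0.4755, -0.0178, 0.1217]
tcp_rot: [[0.127, 0.992, 0.002], [0.992, -0.127, -0.001], [-0.001, 0.002, -1.0]]
force: [-2.8, -0.8, 17.4]
width: 0.103
gripper_force: 65.4
```

```bash
python3 st.py
```

```text
time 10.25
position [0.476, -0.018, 0.122]
tcp_rot [[0.127, 0.992, 0.002], [0.992, -0.127, -0.001], [-0.001, 0.002, -1.0]]
force [-2.837, -0.79, 17.358]
torque [-0.059, 0.557, -0.076]
width 0.103
gripper_force 65.415
joint_positions [0.117, 0.518, -0.231, 2.253, 0.301, 0.397, -0.491]
```

>>> {"fn": "step_arm", "kwargs": {
  "steps": [
    [[0, 0, 0, 0, 0, 2.5], [0, 0, 0, 0, 0, 2.5], [0, 0, 0, 0, 0, 2.5], [0, 0, 0, 0, 0, 2.5], [0, 0, 0, 0, 0, 2.5], [0, 0, 0, 0, 0, 2.5], [0, 0, 0, 0, 0, 2.5], [0, 0, 0, 0, 0, 2.5], [0, 0, 0, 0, 0, 0]]
  ]
}}

```text
time: 11.0
position: [0.4756, -0.018, 0.1217]
tcp_rot: [[0.459, 0.888, 0.002], [0.888, -0.459, -0.001], [0.0, 0.002, -1.0]]
force: [-2.7, -0.6, 15.8]
width: 0.104
gripper_force: 65.4
```

```bash
python3 st.py
```

```text
time 11.0
position [0.476, -0.018, 0.122]
tcp_rot [[0.459, 0.888, 0.002], [0.888, -0.459, -0.001], [0.0, 0.002, -1.0]]
force [-2.691, -0.622, 15.838]
torque [-0.102, 0.531, -0.068]
width 0.104
gripper_force 65.383
joint_positions [0.047, 0.513, -0.138, 2.256, 0.185, 0.381, -0.723]
```

>>> {"fn": "step_arm", "kwargs": {
  "steps": [
    [[0, 0, 0.0002, 0, 0, 2.5], [0, 0, 0, 0, 0, 2.5], [0, 0, 0, 0, 0, 2.5], [0, 0, 0, 0, 0, 2.5], [0, 0, 0, 0, 0, 2.5], [0, 0, 0, 0, 0, 2.5], [0, 0, 0, 0, 0, 0]]
  ]
}}

```text
time: 11.58
position: [0.4756, -0.018, 0.1217]
tcp_rot: [[0.674, 0.739, 0.002], [0.739, -0.674, -0.001], [0.001, 0.002, -1.0]]
force: [-2.5, -0.6, 18.1]
width: 0.104
gripper_force: 65.7
```

```bash
python3 st.py
```

```text
time 11.583
position [0.476, -0.018, 0.122]
tcp_rot [[0.674, 0.739, 0.002], [0.739, -0.674, -0.001], [0.001, 0.002, -1.0]]
force [-2.529, -0.551, 18.099]
torque [-0.149, 0.576, -0.032]
width 0.104
gripper_force 65.694
joint_positions [-0.005, 0.511, -0.069, 2.258, 0.096, 0.373, -0.894]
```

>>> {"fn": "step_arm", "kwargs": {
  "steps": [
    [[0, 0, 0, 0, 0, 1], [0, 0, 0, 0, 0, 1], [0, 0, 0, 0, 0, 1], [0, 0, 0, 0, 0, 1], [0, 0, 0, 0, 0, 0]]
  ]
}}

```text
time: 12.0
position: [0.4756, -0.0181, 0.1217]
tcp_rot: [[0.723, 0.691, 0.002], [0.691, -0.723, -0.001], [0.001, 0.002, -1.0]]
force: [-3.3, 0.1, 18.4]
width: 0.108
gripper_force: 65.7
```

```bash
python3 st.py
```

```text
time 12.0
position [0.476, -0.018, 0.122]
tcp_rot [[0.723, 0.691, 0.002], [0.691, -0.723, -0.001], [0.001, 0.002, -1.0]]
force [-3.316, 0.062, 18.43]
torque [-0.185, 0.595, -0.071]
width 0.108
gripper_force 65.699
joint_positions [-0.018, 0.511, -0.052, 2.258, 0.072, 0.372, -0.938]
```

>>> {"fn": "step_arm", "kwargs": {
  "steps": [
    [[0, 0, 0, 0, 0, 1], [0, 0, 0, 0, 0, 1], [0, 0, 0, 0, 0, 0]]
  ]
}}

```text
time: 12.25
position: [0.4756, -0.0181, 0.1217]
tcp_rot: [[0.747, 0.665, 0.002], [0.665, -0.747, -0.0], [0.001, 0.002, -1.0]]
force: [-3.0, -0.0, 18.9]
width: 0.106
gripper_force: 65.7
```

```bash
cat > tq.py <<'E'
from workcell import state,cams
import numpy as np
t=[]
for i in range(6):
    s=state();t.append(np.r_[s["torque"],s["force"]]);cams.read_camera("wrist")
print(np.round(np.mean(t,0),3),np.round(np.std(t,0),3)[2]);a=np.degrees(np.arctan2(*s["tcp_rot"][1::-1,1]) if hasattr(s["tcp_rot"],'shape') else np.arctan2(s["tcp_rot"][1][1],s["tcp_rot"][0][1]));print("time",s["time"],"knob deg",7.7-a,"j7",s["joint_torque"][6],s["joint_torque"][0],"z",s["position"])
E
python3 tq.py
```

```text
[-0.163  0.569 -0.027 -3.22  -0.334 18.258] 0.039
time 12.5 knob deg 55.97249533447999 j7 0.04877654020674527 -0.27411664836108685 z [ 0.47562408 -0.01808181  0.12166525]
```

>>> {"fn": "step_arm", "kwargs": {
  "steps": [
    [[0, 0, 0, 0, 0, 1], [0, 0, 0, 0, 0, 1], [0, 0, 0, 0, 0, 0]]
  ]
}}

```text
time: 12.8
position: [0.4756, -0.0181, 0.1217]
tcp_rot: [[0.769, 0.639, 0.002], [0.639, -0.769, -0.0], [0.001, 0.002, -1.0]]
force: [-2.9, 0.3, 18.7]
width: 0.104
gripper_force: 65.7
```

```bash
sed -i 's/range(6)/range(4)/' tq.py; python3 tq.py
```

```text
[-0.167  0.57  -0.024 -3.197 -0.282 18.21 ] 0.03
time 12.95 knob deg 57.97411835464808 j7 0.04947163048200309 -0.2889838255941868 z [ 0.47559514 -0.01810095  0.12166242]
```

>>> {"fn": "step_arm", "kwargs": {
  "steps": [
    [[0, 0, 0, 0, 0, 1], [0, 0, 0, 0, 0, 1], [0, 0, 0, 0, 0, 0]]
  ]
}}

```text
time: 13.25
position: [0.4756, -0.0181, 0.1217]
tcp_rot: [[0.791, 0.612, 0.002], [0.612, -0.791, -0.0], [0.001, 0.002, -1.0]]
force: [-3.6, 0.2, 17.9]
width: 0.104
gripper_force: 65.7
```

```bash
python3 tq.py
```

```text
[-0.17   0.572 -0.079 -3.474  0.096 17.911] 0.012
time 13.4 knob deg 59.974242580562766 j7 0.04941015620715916 -0.29381604865193367 z [ 0.47558997 -0.01812343  0.12164657]
```

>>> {"fn": "step_arm", "kwargs": {
  "steps": [
    [[0, 0, 0, 0, 0, 1], [0, 0, 0, 0, 0, 1], [0, 0, 0, 0, 0, 0]]
  ]
}}

```text
time: 13.7
position: [0.4756, -0.0181, 0.1217]
tcp_rot: [[0.812, 0.584, 0.002], [0.584, -0.812, -0.0], [0.001, 0.001, -1.0]]
force: [-3.0, -0.2, 18.2]
width: 0.105
gripper_force: 65.7
```

```bash
sed -i 's/range(4)/range(2)/' tq.py;python3 tq.py
```

```text
[-2.2200e-01  5.8500e-01 -3.5000e-02 -3.3730e+00  4.0000e-03  1.8169e+01] 0.015
time 13.75 knob deg 61.98290221430027 j7 0.039458347018808126 -0.31890515238046646 z [ 0.47561754 -0.01814316  0.12165204]
```

>>> {"fn": "step_arm", "kwargs": {
  "steps": [
    [[0, 0, 0, 0, 0, 1], [0, 0, 0, 0, 0, 0]]
  ]
}}

```text
time: 13.97
position: [0.4756, -0.0181, 0.1217]
tcp_rot: [[0.822, 0.569, 0.002], [0.569, -0.822, -0.0], [0.001, 0.001, -1.0]]
force: [-4.1, -1.6, 18.4]
width: 0.097
gripper_force: 65.7
```

```bash
python3 tq.py
```

```text
[-0.214  0.584 -0.047 -3.638 -0.925 18.526] 0.007
time 14.0167 knob deg 62.976132938175034 j7 0.04075074917636812 -0.3126147575676441 z [ 0.4756005  -0.01815258  0.12165768]
```

>>> {"fn": "step_arm", "kwargs": {
  "steps": [
    [[0, 0, 0, 0, 0, 1], [0, 0, 0, 0, 0, 1], [0, 0, 0, 0, 0, 0]]
  ]
}}

```text
time: 14.32
position: [0.4756, -0.0181, 0.1217]
tcp_rot: [[0.841, 0.541, 0.002], [0.541, -0.841, -0.0], [0.001, 0.001, -1.0]]
force: [-3.1, 0.1, 18.6]
width: 0.111
gripper_force: 65.7
```

```bash
python3 tq.py
```

```text
[-0.227  0.609  0.045 -3.016 -0.334 18.718] 0.0
time 14.3667 knob deg 64.94803992949788 j7 -0.03794149844907224 -0.28400192968547344 z [ 0.47559397 -0.01815127  0.12166529]
```

>>> {"fn": "step_arm", "kwargs": {
  "steps": [
    [[0, 0, 0, 0, 0, 1], [0, 0, 0, 0, 0, 0]]
  ]
}}

```text
time: 14.58
position: [0.4756, -0.0182, 0.1217]
tcp_rot: [[0.85, 0.526, 0.002], [0.526, -0.85, -0.001], [0.001, 0.002, -1.0]]
force: [-2.9, -0.1, 19.1]
width: 0.109
gripper_force: 65.7
```

```bash
python3 tq.py
```

```text
[-0.263  0.56   0.043 -2.849 -0.393 18.504] 0.017
time 14.6333 knob deg 65.92641415067511 j7 -0.08222865639254451 -0.2550094574689865 z [ 0.47563219 -0.01816225  0.12166593]
```

Contact shows clearly: wrist torque z and joint-7 torque have shifted by about 0.12 N m. A small extra nudge should make it firm.

>>> {"fn": "step_arm", "kwargs": {
  "steps": [
    [[0, 0, 0, 0, 0, 0.5], [0, 0, 0, 0, 0, 0], [0, 0, 0, 0, 0, 0]]
  ]
}}

```text
time: 14.93
position: [0.4756, -0.0182, 0.1217]
tcp_rot: [[0.854, 0.519, 0.002], [0.519, -0.854, -0.001], [0.001, 0.002, -1.0]]
force: [-3.2, 0.1, 17.7]
width: 0.102
gripper_force: 65.7
```

```bash
sed -i 's/range(2)/range(8)/' tq.py; python3 tq.py
```

```text
[-0.296  0.598  0.111 -3.08  -0.669 18.108] 0.014
time 15.2833 knob deg 66.40439224193852 j7 -0.12559334747493267 -0.19609276670962572 z [ 0.47558972 -0.01818229  0.12164962]
```

Firm stop at about 0.16 N m. I ease off the push, then release.

>>> {"fn": "step_arm", "kwargs": {
  "steps": [
    [[0, 0, -0.0005, 0, 0, 0], [0, 0, -0.0005, 0, 0, 0], [0, 0, -0.0005, 0, 0, 0], [0, 0, 0, 0, 0, 0]]
  ]
}}

```text
time: 15.67
position: [0.4756, -0.0182, 0.1223]
tcp_rot: [[0.854, 0.52, 0.002], [0.52, -0.854, -0.001], [0.001, 0.001, -1.0]]
force: [-0.9, -1.1, 8.5]
width: 0.103
gripper_force: 64.2
```

>>> {"fn": "step_arm", "kwargs": {
  "steps": [
    [[0, 0, 0, 0, 0, 0], [0, 0, 0, 0, 0, 0], [0, 0, 0, 0, 0, 0], [0, 0, 0, 0, 0, 0], [0, 0, 0, 0, 0, 0], [0, 0, 0, 0, 0, 0]]
  ],
  "fingers": -1
}}

```text
time: 16.17
position: [0.4749, -0.0178, 0.1214]
tcp_rot: [[0.855, 0.519, -0.0], [0.519, -0.855, -0.0], [-0.0, -0.0, -1.0]]
force: [0.3, 0.4, -0.1]
width: 0.94
gripper_force: 0.0
```

>>> {"fn": "step_arm", "kwargs": {
  "steps": [
    [[0, 0, -0.01, 0, 0, 0], [0, 0, -0.02, 0, 0, 0], [0, 0, -0.03, 0, 0, 0], [0, 0, -0.03, 0, 0, 0], [0, 0, -0.03, 0, 0, 0], [0.02, -0.02, 0, 0, 0, 0], [0, 0, 0, 0, 0, 0], [0, 0, 0, 0, 0, 0]]
  ]
}}

```text
time: 16.83
position: [0.4821, 0.0111, 0.2427]
tcp_rot: [[0.853, 0.522, 0.002], [0.522, -0.853, 0.001], [0.002, 0.0, -1.0]]
force: [-0.2, -0.8, -0.1]
width: 0.998
gripper_force: 0.0
```

```bash
python3 ov.py .639 .005 .134 .010 1.14 pics/ov3.png
```

```text
grip [[ 0.47482338 -0.01713229  0.11665832]] foot [[ 0.47451617 -0.01717371  0.08565987]]
scene [ 0.183 -0.348  0.734]
wrist [0.553 0.054 0.358]
```

View pics/ov3.png

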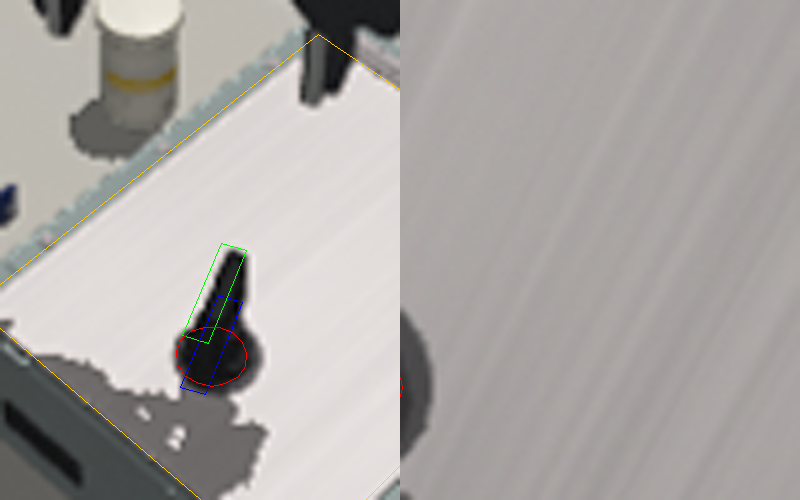

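The hatch lies flat and fits the 0.01 rad latched outline. The wing is turned to about 66° with its top at (237,252), and the jar and hex set appear undisturbed. I'll hand in.

```bash
python3 -c "
from workcell import robot
print(robot.hand_in())"
```

```text
the job is handed in; nothing more can be done
None
```

The hatch is pressed shut and latched, with the wing knob turned clockwise to a firm stop (about 0.16 N m at roughly 66°) and peak push about 19 N; the arm is clear and the job is handed in, with no verdict shown.

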